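# Top of the throw on the bench centres

## Task

Lift the sander's eccentric shaft out of its wooden cradle and lay it in the two vee rests of the bench centres, eccentric sleeve over the gauge's plunger and both ends clear of the centre points, and let go. Push the toggle lever down until it snaps over, then stop pushing: the tail centre now holds the shaft on both centres. Then take the shaft again by its hub, turn it until the dial gauge shows its highest reading, the top of the throw, and leave it standing there, without disturbing the other things on the bench.

Things in the scene. Friction and masses are not known exactly. Their poses are not given: they have to be found in the camera images.
- shaft: Loose steel eccentric shaft, 0.73 kg, 200 mm long, lying level in the cradle at first, axis 58 mm above the bench. Origin on its axis at mid-length, its balance point; y along the axis. Round ends 24 mm thick, each with a 60 degree centre hole of 17 mm mouth. Hub 32 mm thick from y = -50 to +10 mm: carry it there, at about y = -3 mm.
- sleeve_mid (a point): Middle of the eccentric sleeve, on the shaft's axis, at the shaft's y = +30 mm: a dark drum 48 mm across, y from +12 to +48 mm, its centre 6 mm off the axis. It is clamped on the shaft and turns with it, but at a different angle each time, which the shaft's pose does not tell: find its high side with the gauge.
- hub (a point): Point on the shaft's axis in its hub (32 mm thick), 24 mm from mid-length, away from the sleeve: the place to grip for turning the shaft on the centres. It turns stiffly, with about 0.15 Nm, and stays where it is left.
- centres (a point): On the line of centres of the bench centres, 100 mm above the bench: where the shaft's middle lies when clamped. y along the line to the fixed head centre, x level towards the gauge (away from the robot), z up. The bed below is 110 mm wide and 25 mm high; it, the cradle and the gauge's place differ each time.
- lay_here (a point): Where the shaft's middle belongs when laid in the vee rests with the lever up, sleeve towards the head (shaft y along y of centres): at y = -17 mm and z = -2 mm of point centres. 7 mm either way along y keeps clear of both points. The 90 degree vees stand at y = -82 and +56 mm of centres, 6 mm thick, 26 mm to each side, up to 7 mm above the line of centres.
- head_tip (a point): Foremost point of the fixed head centre's 12 mm ball, at y = +91 mm of point centres. The wooden head block behind it begins at y = +125 mm and is 125 mm high.
- tail_tip (a point): Foremost point of the sprung tail centre's 12 mm ball. With the lever up it stands at y = -125 mm of point centres; the lever drives it 36 mm towards the head, which slides the shaft along and lifts it 2 mm off the rests on to both centres.
- toggle (a joint): Lever of the tail clamp, rad: 0 = up (55 degrees above level), 0.96 = down and level (snapped over). Its pin is level, along x of centres, 132 mm above the bench at y = -185 mm of centres; it points away from the shaft, its raised end 235 mm above the bench. Resistance peaks at about 0.5 Nm (5 to 8 N at the grip) near 0.4 rad, then fades; from 0.8 rad it snaps down by itself and stays.
- lever_grip: Round rubber grip on the toggle lever, 19 mm thick, from 45 to 112 mm along the lever. Origin on the lever's pin.
- lever_hold (a point): Centre of the grip's thickness, 80 mm along the lever from its pin.
- plunger (a joint): Sprung plunger of the dial gauge (1 to 2 N), m: 0 = let out, grows as it is pushed in. Its end, a ball 8 mm across, bears on the sleeve at y = +20 mm of centres, from the +x side, 30 degrees below level. With the shaft clamped, one turn swings it from about 2 mm (low side) to 13.8 mm (high side): about 8 mm + 6 mm x cos(angle from the high side), up to 0.65 mm less half-way.
- needle (a joint): Needle of the dial gauge, rad clockwise: 0.393 per mm of plunger (a sharper reading than the plunger's own), so about 0.8 at the low side and 5.4 at the high side. At 0 it points straight away from the shaft.
- dial_face (a point): Centre of the gauge's white face, 50 mm across, 16 ticks, face up and leaning away from the shaft. The gauge is 57 mm across, stands on the +x side of centres, reaches from y = -9 to +49 mm of centres and stays below the line of centres.
- mallet: Carver's round wooden mallet standing on its head, 80 mm across, 240 mm tall; to be left alone. Origin under its centre.
- hammer: Hammer, 260 mm, lying beyond the bench centres; to be left alone.
- gouge_a: Carving gouge, 235 mm, lying beyond the bench centres; to be left alone.
- gouge_b: Carving gouge, 235 mm, lying on the robot's side of the bench centres; to be left alone.
- glue: White glue bottle, 60 mm across, 160 mm tall; to be left alone. Origin under its centre.
- wax_tin: Round brass wax tin, 84 mm across, 45 mm tall; to be left alone. Origin under its centre.
- offcut: Wooden offcut 50 x 110 x 30 mm; to be left alone. Origin under its centre.
- stone: Oilstone in a wooden box 55 x 160 x 36 mm; to be left alone. Origin under its centre.

How it is judged:
On the way, in this order (a step that is already met when the one before it is completed fails the run):
1. the shaft lies in both vee rests between the open centres, sleeve to the head, and has been let go (x of shaft in the frame of centres between -0.003 and 0.003 m and y of shaft in the frame of centres between -0.028 and -0.006 m and z of shaft in the frame of centres between -0.005 and 0.001 m and angle between the y axis of shaft and the y axis of centres, either way round below 0.06 rad and value of joint toggle below 0.3 rad and contact force between the fingers and shaft below 0.3 N), for 0.2 s.
2. the toggle has snapped over and the shaft sits on both centres (value of joint toggle above 0.92 rad and distance between shaft and centres below 0.002 m and angle between the y axis of shaft and the y axis of centres, either way round below 0.02 rad), for 0.2 s.
At the end, for the whole second after the job is handed in: The lever is snapped down (over 0.92 rad), the shaft sits on both centres within 2 mm and 0.02 rad, at rest, and the plunger is pushed in more than 13.4 mm, within 0.4 mm of the highest reading that a turn of the shaft gives (13.8 mm) (all of step 2 and value of joint plunger above 0.0134 m and angular speed of shaft below 0.1 rad/s and linear speed of shaft below 0.02 m/s); the robot touches nothing.
It fails at once if the shaft is dropped on the bench (height (world z) of shaft below 0.04 m).
It fails at once if the lever is still forced after it has snapped over (over 40 N) (value of joint toggle above 0.92 rad and contact force between the fingers and lever_grip above 40 N).
It fails at once if another thing on the bench is moved more than 3 cm (distance of any of mallet, hammer, gouge_a, gouge_b, glue, wax_tin, offcut, stone from where it was at the start of the episode above 0.03 m).
It also fails if it takes over 72 s, if anything falls off the work surface, if the arm or the gripper's body presses on something with over 40 N, if the wrist force passes 120 N, or if a joint passes its speed limit or range.

## Robot

A 7-joint arm with a two-finger parallel gripper is mounted at the origin on the work surface. World frame = base frame: x ahead of the robot, y to its left, z up, the work surface at z = 0. Lengths are in m, angles in rad, forces in N, time in s.
With the tool pointing down it reaches from about 0.425 to 0.8 m from the base axis. Payload 8.3 kg.
Tool frame: the origin (TCP) lies on the centre line of the jaws, within the pads' length; the fingertips stand 11 mm ahead of it and the grasp point (between the pads) lies 8 mm behind it; z points along the fingers, y is the line along which they close (so a half turn about z gives the same grasp; the last joint's range is limited). The gripper opens to 85 mm and grips with 20 to 120 N. Pads are 22 mm wide; open, the fingers measure 114 mm over their backs; the gripper's body (76 mm by 85 mm) begins 54 mm behind the grasp point. The pads swing forward as they close: fully open they stand 13 mm farther back than shut.
Start: joints at [1.091, 0.383, 0.016, 1.37, -0.006, 1.388, -0.046], TCP at [0.253, -0.571, 0.242] pointing down, gripper open.
Joint ranges: [-2.95, 2.95], [-0.25, 2.06], [-1.52, 1.56], [0.18, 2.33], [-1.44, 4.58], [0.02, 2.06], [-3.01, 3.01]. Speed limits (rad/s): [2.39, 2.39, 3.01, 3.01, 3.14, 3.14, 3.14].

## Interface

Orientations are given as a rotation vector (axis times angle).
In Python, from bench import arm gives the robot as it stands.
- The arm moves only by the tool move_arm, never from a script. Its argument "deltas" is a list that holds one entry, the list of rows, each a list of 5 numbers: the closure, from -1 (fully open) to 1 (shut), then the shift along the tool's x, y, z in units of 12 cm (1.0 is 12 cm), then the turn about the tool's z in units of 90 degrees (1.0 is 90 degrees). A call has 1 to 12 rows; each row is the pose to reach, as a shift and turn from the pose commanded when the call began, along the tool's axes at that moment; what a row does not reach only later rows make up. A row lasts 1/12 s, in which the tool goes at most 41.7 mm and 7.16 degrees, less where a joint would pass 70% of its speed; a pose out of reach is approached as far as the arm can. A call with a number of a shift or a turn outside -1 to 1 is refused whole. A call with a gripper value outside its range is refused whole. The fingers move at their own pace and stop on an object; the grip force is fixed at half the most. Time passes only in rows, so rows that repeat a pose let the fingers close. It gives the time, the measured TCP pose, the force, the opening and the grip force at its end, in the units of the state.
- arm.get_state(): the state, without advancing time (a new reading comes with each control period).
- arm.camera(name): name is "scene" or "side" or "wrist"; returns (picture, depth): 480x640x3 uint8, red, green, blue; 480x640 float32, m along the optical axis (not along the pixel's ray), 0 where there is no reading.
- arm.calibration(name): a dict with "fx", "fy", "cx", "cy" (pixels), "origin" and "orientation" of the camera in the world. Camera axes: x right, y down, z forward; pixel columns grow to the right and rows downward; lengths in m; the calibration is good to about 2 mm. A picture is of the moment at which its call begins: read the wrist's pose just before it. calibration takes no time and is no camera call; for the wrist camera it gives the pose at the moment of the call.
- arm.sign_off(): hands the job in; it is judged then, once.
The state is a dict: "time": time; "joints": joint angles; "joint_vel": joint speeds; "tau": joint torques, N m; "tcp_pos": TCP position; "orientation": TCP orientation; "force": force on the tool from outside, world axes, zero at the start; "wrist_torque": the same for the moment, N m; "grip_width": opening from 0.0 (shut) to 1.0 (fully open); "grip_force": force on a finger pad.
Only numpy, scipy, OpenCV 4.12 (cv2) and the standard library are available. Lean on these libraries where they do the work, as an engineer would, in place of code of your own. Each camera call takes 0.05 s, during which the arm holds its last target. There are 200 camera calls.

## Working session

There is one attempt and no reset: what is moved stays moved. The work goes in short steps, Python scripts to look and compute and a tool call to move; the robot and the scene stay as the last step left them, time stands still between calls to the robot, and variables do not carry over. Pictures are saved under pics/ and viewed, at most 10 in all, crops included, and the job is handed in when it is done.

Besides the shell and the picture viewer there is one more tool, called after ">>>" in YAML: its name, and indented under it one key for each argument. move_arm: Moves the arm, as the interface text tells. Its arguments: {"type":"object","properties":{"deltas":{"type":"array"}},"required":["deltas"]}

```bash
mkdir -p pics; ls; cat > h.py <<'E'
import numpy as np, cv2
from scipy.spatial.transform import Rotation as R
from bench import arm
def cap(n):
    c=arm.calibration(n); im,d=arm.camera(n); return im,d,c
def RM(c):
    o=np.array(c["orientation"]); return R.from_rotvec(o).as_matrix() if o.size==3 else (R.from_quat(o).as_matrix() if o.size==4 else o.reshape(3,3))
def cloud(d,c):
    v,u=np.mgrid[0:d.shape[0],0:d.shape[1]]
    P=np.stack([(u-c["cx"])/c["fx"]*d,(v-c["cy"])/c["fy"]*d,d],-1)
    return P@RM(c).T+np.array(c["origin"])
def save(n,im): cv2.imwrite("pics/"+n+".png",im[...,::-1])
E
python3 - <<'E'
from h import *
for n in("scene","side"):
    im,d,c=cap(n); save(n+"0",im); np.savez(n+"0.npz",im=im,d=d,P=cloud(d,c)); print(n,c,(d>0).mean())
print(arm.get_state())
E
```

```text
pics
scene {'fx': 489.3570540800166, 'fy': 489.3570540800166, 'cx': 324.72471580999866, 'cy': 232.8421600408713, 'origin': array([ 1.29636794, -0.67673751,  0.82501642]), 'orientation': array([-2.00303736, -0.89815406,  0.4890735 ])} 0.9956477864583333
side {'fx': 544.7767179800954, 'fy': 544.7767179800954, 'cx': 317.2643253980188, 'cy': 243.24050703351784, 'origin': array([0.08895613, 1.14051962, 0.95285903]), 'orientation': array([-0.49265141,  2.59109451, -1.39057498])} 0.9896907552083334
{'time': 0.1, 'joints': array([ 1.09110497,  0.38416892,  0.01636646,  1.37104491, -0.0062737 ,
        1.38819705, -0.04645843]), 'joint_vel': array([ 6.98623825e-05, -2.27001068e-03, -2.69070135e-03, -2.53412776e-03,
       -1.17121053e-03,  5.25562859e-04,  4.90326015e-04]), 'tau': array([ 4.19968230e-03, -6.29128075e+01,  8.48555267e-01, -3.72755170e+01,
        1.69322302e-02,  1.05209945e-02,  5.85255884e-05]), 'tcp_pos': array([ 0.25287429, -0.57108662,  0.24137141]), 'orientation': array([-3.07190080e+00, -6.49790952e-01,  6.48868730e-04]), 'force': array([-0.10434208, -0.11206773,  0.64619953]), 'wrist_torque': array([-0.00459814,  0.03223647,  0.03110706]), 'grip_force': 0.0, 'grip_width': 0.9961681177172214}
```

View pics/scene0.png

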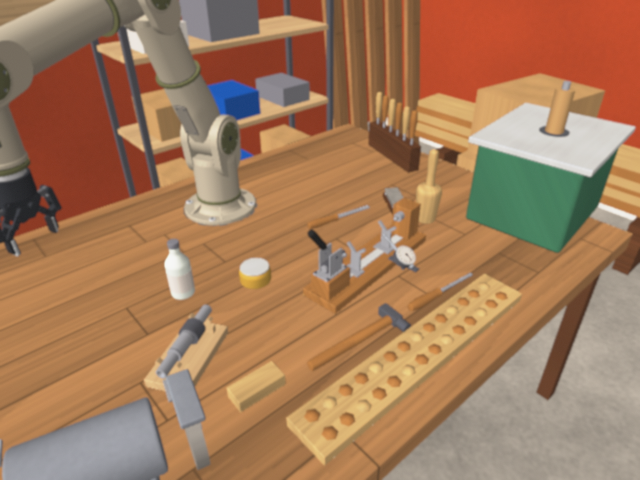

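View pics/side0.png

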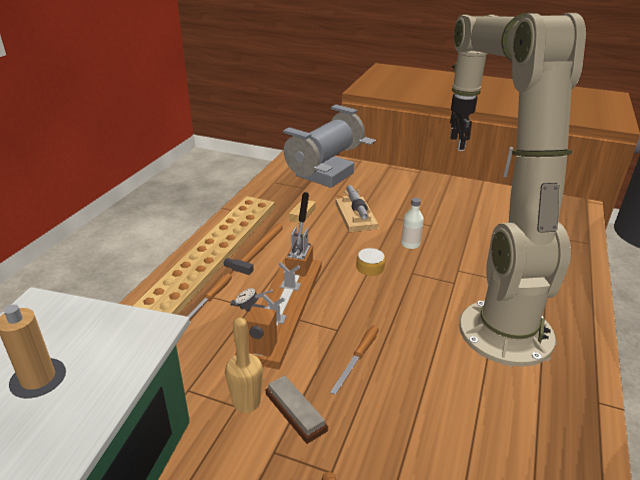

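The scene view shows the shaft in its cradle at about (190,335), with the dark sleeve at (193,330), and the bench centres from (325,275) to (408,220). In the side view they are at (357,203) and (280,300). Next I'll merge the two clouds into a top-down height map.

```bash
python3 - <<'E'
from h import *
A=np.load("scene0.npz");B=np.load("side0.npz")
for n,p in(("scene",[(185,340),(195,327),(207,313),(170,365),(330,262),(357,262),(386,238),(404,256),(408,220),(316,238)]),("side",[(357,203),(350,190),(300,240),(290,275),(280,302),(262,335),(245,297),(304,200)])):
    D=np.load(n+"0.npz")
    for u,v in p: print(n,u,v,D["P"][v,u].round(3),D["im"][v,u])
# top view, 2 px... x 0.35..0.95 ; y -0.7..0.1
s=750; H=np.zeros((450,600,3),np.uint8)
zb=np.full((450,600),-1.)
for D in(A,B):
    P=D["P"].reshape(-1,3);C=D["im"].reshape(-1,3)
    m=(D["d"].ravel()>0)&(P[:,2]>-.01)&(P[:,2]<.3)
    P=P[m];C=C[m];o=np.argsort(P[:,2]);P=P[o];C=C[o]
    r=((0.95-P[:,0])*s).astype(int);q=((0.1-P[:,1])*s).astype(int)
    k=(r>=0)&(r<449)&(q>=0)&(q<599)
    for a,b,z,c in zip(r[k],q[k],P[k,2],C[k]):
        for i in(0,1):
            for j in(0,1):
                if z>zb[a+i,b+j]: zb[a+i,b+j]=z;H[a+i,b+j]=c
save("top",H); 
E
```

```text
scene 185 340 [ 0.545 -0.41   0.067] [131 130 132]
scene 195 327 [ 0.527 -0.375  0.069] [76 74 78]
scene 207 313 [ 0.499 -0.331  0.063] [107 106 108]
scene 170 365 [ 0.585 -0.465  0.066] [108 107 109]
scene 330 262 [ 0.603 -0.049  0.125] [132 131 133]
scene 357 262 [0.58  0.067 0.054] [173 171 174]
scene 386 238 [0.583 0.174 0.084] [186 185 189]
scene 404 256 [0.648 0.175 0.058] [227 219 208]
scene 408 220 [0.571 0.278 0.092] [180 121  67]
scene 316 238 [ 0.6   -0.089  0.211] [34 35 33]
side 357 203 [ 0.516 -0.367  0.073] [73 70 71]
side 350 190 [ 0.57  -0.456  0.065] [132 129 130]
side 300 240 [ 0.576 -0.025  0.12 ] [121 119 118]
side 290 275 [0.565 0.073 0.07 ] [120 116 116]
side 280 302 [0.532 0.208 0.092] [120 115 116]
side 262 335 [0.519 0.337 0.099] [69 57 52]
side 245 297 [0.637 0.195 0.065] [209 197 184]
side 304 200 [ 0.588 -0.081  0.216] [38 32 28]
```

View pics/top.png

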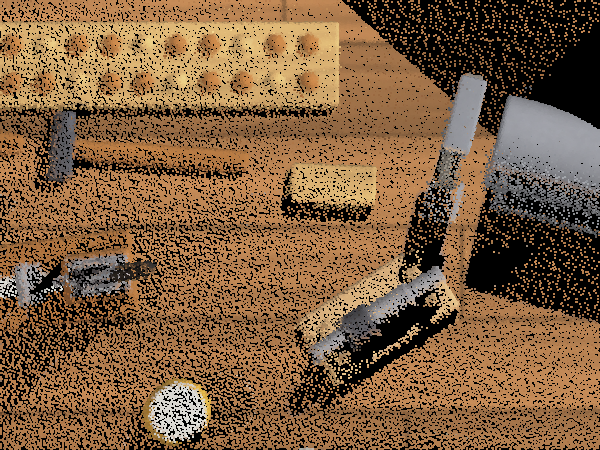

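The top view shows the shaft running from (315,355) to (440,275) with its sleeve at (360,320). The bench centres lie at the left edge, out to y ≈ 0.33. Next I'll fit the shaft axis and the line of centres.

```bash
python3 - <<'E'
from h import *
Ps=[];Cs=[];S=[]
for i,n in enumerate(("scene","side")):
    D=np.load(n+"0.npz");m=D["d"]>0
    Ps.append(D["P"][m]);Cs.append(D["im"][m].astype(int));S.append(np.full(m.sum(),i))
P=np.vstack(Ps);C=np.vstack(Cs);S=np.hstack(S)
sat=C.max(1)-C.min(1);g=sat<22
# shaft
m0=g&(P[:,0]>.45)&(P[:,0]<.64)&(P[:,1]>-.52)&(P[:,1]<-.28)&(P[:,2]>.04)&(P[:,2]<.1)
def res(w,Q):
    x0,a,y0=w[0],w[1],-.4
    u=np.array([np.sin(a),np.cos(a)]);n=np.array([u[1],-u[0]])
    r=(Q[:,:2]-[x0,y0])@n; t=(Q[:,:2]-[x0,y0])@u
    return r,t
from scipy.optimize import least_squares
for s in(0,1,2):
    Q=P[m0&((S==s)|(s==2))]
    a=-0.56;x0=.54
    for it in range(4):
        r,t=res((x0,a),Q)
        k=abs(r)<.03
        Q=Q[k]
        f=lambda w:np.hypot(res(w,Q)[0],Q[:,2]-.058)-.014
        o=least_squares(f,(x0,a),loss="soft_l1",f_scale=.002);x0,a=o.x
    r,t=res((x0,a),Q);rad=np.hypot(r,Q[:,2]-.058)
    ok=rad<.019; h=np.histogram(t,bins=np.arange(-.13,.14,.01))
    print("shaft view",s,x0,a,len(Q),"t range",np.percentile(t[ok],[0.3,1,99,99.7]))
    for b in np.arange(-.13,.13,.01):
        q=(t>=b)&(t<b+.01)
        if q.sum()>3: print("  %.2f n%d rad %.4f z %.3f"%(b,q.sum(),np.median(rad[q]),np.percentile(Q[q,2],95)))
# what is tall nearby
m=(P[:,0]>.35)&(P[:,0]<.85)&(P[:,1]>-.62)&(P[:,1]<-.2)&(P[:,2]>.1)
q=P[m];print("tall near shaft",len(q),q.min(0),q.max(0))
# centres zoom map of z>0.03
s=1500;H=np.zeros((400,800,3),np.uint8);zb=np.full((400,800),-1.)
m=(P[:,0]>.45)&(P[:,0]<.71)&(P[:,1]>-.17)&(P[:,1]<.36)&(P[:,2]>.03)&(P[:,2]<.26)
r=((.71-P[m,0])*s).astype(int);c=((.36-P[m,1])*s).astype(int)
for a,b,z,cc in sorted(zip(r,c,P[m,2],map(tuple,C[m])),key=lambda e:e[2]): H[max(a-1,0):a+2,max(b-1,0):b+2]=cc
save("ctop",H); np.savez("all.npz",P=P,C=C,S=S)
E
```

```text
shaft view 0 0.5315043656030305 -0.5229703319176641 1103 t range [-0.10339287 -0.10307192  0.09275039  0.09401724]
  -0.11 n44 rad 0.0108 z 0.069
  -0.10 n68 rad 0.0125 z 0.071
  -0.09 n49 rad 0.0128 z 0.071
  -0.08 n42 rad 0.0123 z 0.070
  -0.07 n47 rad 0.0122 z 0.071
  -0.06 n78 rad 0.0126 z 0.074
  -0.05 n60 rad 0.0160 z 0.075
  -0.04 n54 rad 0.0155 z 0.075
  -0.03 n51 rad 0.0152 z 0.075
  -0.02 n59 rad 0.0148 z 0.074
  -0.01 n59 rad 0.0150 z 0.074
  -0.00 n78 rad 0.0156 z 0.075
  0.01 n93 rad 0.0169 z 0.077
  0.02 n73 rad 0.0173 z 0.077
  0.03 n72 rad 0.0169 z 0.076
  0.04 n30 rad 0.0155 z 0.076
  0.05 n33 rad 0.0102 z 0.071
  0.06 n32 rad 0.0096 z 0.071
  0.07 n30 rad 0.0105 z 0.071
  0.08 n36 rad 0.0095 z 0.071
  0.09 n15 rad 0.0082 z 0.070
shaft view 1 0.5277703994245113 -0.5435986452848462 320 t range [-0.09921037 -0.09634258  0.09973043  0.10005881]
  -0.10 n8 rad 0.0104 z 0.069
  -0.09 n8 rad 0.0123 z 0.071
  -0.08 n9 rad 0.0113 z 0.069
  -0.07 n10 rad 0.0111 z 0.072
  -0.06 n10 rad 0.0141 z 0.071
  -0.05 n11 rad 0.0153 z 0.073
  -0.04 n11 rad 0.0151 z 0.073
  -0.03 n16 rad
[... 562 characters left out ...]
9 n61 rad 0.0124 z 0.071
  -0.08 n51 rad 0.0119 z 0.070
  -0.07 n55 rad 0.0121 z 0.072
  -0.06 n87 rad 0.0129 z 0.074
  -0.05 n71 rad 0.0157 z 0.074
  -0.04 n64 rad 0.0154 z 0.075
  -0.03 n71 rad 0.0154 z 0.075
  -0.02 n73 rad 0.0150 z 0.074
  -0.01 n69 rad 0.0152 z 0.074
  -0.00 n95 rad 0.0156 z 0.075
  0.01 n107 rad 0.0172 z 0.076
  0.02 n95 rad 0.0178 z 0.077
  0.03 n94 rad 0.0174 z 0.076
  0.04 n71 rad 0.0163 z 0.076
  0.05 n52 rad 0.0107 z 0.071
  0.06 n40 rad 0.0101 z 0.071
  0.07 n47 rad 0.0107 z 0.071
  0.08 n48 rad 0.0092 z 0.071
  0.09 n48 rad 0.0107 z 0.070
  0.10 n4 rad 0.0100 z 0.064
tall near shaft 6934 [ 0.3520123  -0.61999017  0.10004772] [ 0.84998999 -0.30028517  0.22515284]
```

View pics/ctop.png

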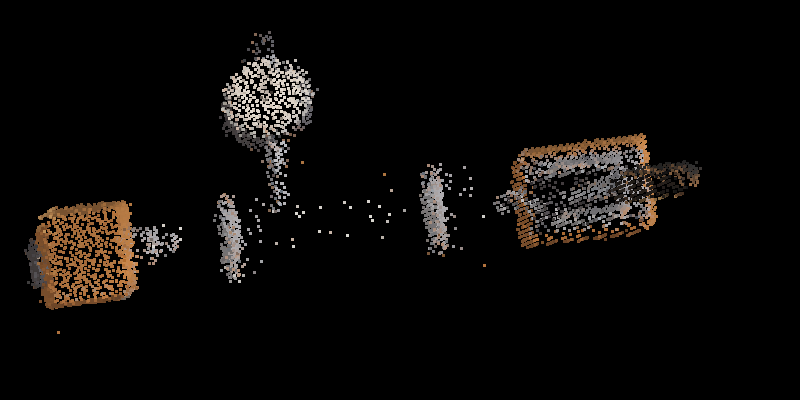

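The centres map shows the vees at (231,238) and (435,210), 138 mm apart as given. The dial is at (265,97) and the head block at (85,255). Next I'll refine the line of centres and plan the first move.

```bash
cat >> h.py <<'E'
def yaw_y(s=None):
    s=s or arm.get_state(); M=R.from_rotvec(s["orientation"]).as_matrix(); return M
def plan(t,ang=None):
    """target TCP t, world angle (deg) of tool y -> units"""
    s=arm.get_state();M=R.from_rotvec(s["orientation"]).as_matrix()
    d=M.T@(np.array(t)-s["tcp_pos"])/.12
    cur=np.degrees(np.arctan2(M[1,1],M[0,1]));o=""
    if ang is not None:
        w=(ang-cur+90)%180-90; o="turn %.3f (alt %.3f)"%(-w/90,(-w+180*np.sign(w))/90)
    print("tcp",s["tcp_pos"].round(4),"ytool %.2f"%cur,"units",d.round(3),o,"t %.2f"%s["time"],"j",s["joints"].round(2),"F",s["force"].round(1),"w %.3f gf %.1f"%(s["grip_width"],s["grip_force"]))
E
python3 - <<'E'
from h import *
A=np.load("all.npz");P,C,S=A["P"],A["C"],A["S"]
sat=C.max(1)-C.min(1);g=sat<25
for s in(0,1,2):
    q=(S==s)|(s==2);v=[]
    for c in((.551,.206),(.570,.070)):
        m=q&g&(np.abs(P[:,0]-c[0])<.04)&(np.abs(P[:,1]-c[1])<.014)&(P[:,2]>.088)&(P[:,2]<.112)
        p=P[m]; hi=p[:,0]>c[0]; v.append((p[hi].mean(0)+p[~hi].mean(0))/2); 
        print(s,len(p),p[hi].mean(0).round(4),p[~hi].mean(0).round(4),"x ext",np.percentile(p[:,0],[1,99]).round(4),"y",np.percentile(p[:,1],[2,98]).round(4))
    d=v[0]-v[1];print(" dir deg",np.degrees(np.arctan2(d[0],d[1])),"len",np.hypot(*d[:2]),"mid",(v[0]+v[1])/2)
m=(C[:,0]>C[:,2]+30)&(P[:,2]>.115)&(P[:,2]<.13)&(P[:,1]>.25)&(P[:,1]<.34)&(P[:,0]>.45)&(P[:,0]<.65)
r=cv2.minAreaRect(P[m,:2].astype(np.float32)*1000);print("head block",r,P[m,2].mean())
m=(np.hypot(P[:,0]-.535,P[:,1]+.405)<.13)&(P[:,2]>.085);q=P[m]
print("near shaft tall",len(q),q.min(0) if len(q) else"",q.max(0) if len(q) else"")
m=(P[:,2]>.085)&(P[:,1]<-.2)&(P[:,1]>-.7)&(P[:,0]<.5)&(P[:,0]>.35);q=P[m];print("glue",q.min(0),q.max(0))
plan((.5335,-.405,.24),30.5)
E
```

```text
0 31 [0.5712 0.2062 0.0945] [0.5368 0.2027 0.0943] x ext [0.5288 0.5788] y [0.1983 0.2106]
0 39 [0.5928 0.0695 0.0973] [0.5556 0.0658 0.094 ] x ext [0.5479 0.5999] y [0.0628 0.0731]
 dir deg -8.396212789888 len 0.13832708654937148 mid [0.56410583 0.13607288 0.0950291 ]
1 60 [0.569  0.2114 0.0962] [0.5303 0.2056 0.0962] x ext [0.5225 0.5775] y [0.2005 0.216 ]
1 49 [0.5868 0.0746 0.0959] [0.5486 0.0688 0.0953] x ext [0.5412 0.5942] y [0.063  0.0786]
 dir deg -7.52127132541052 len 0.1379830037600735 mid [0.55865366 0.14008972 0.09591006]
2 91 [0.5697 0.2098 0.0957] [0.5327 0.2045 0.0955] x ext [0.5226 0.5789] y [0.1988 0.2149]
2 88 [0.589  0.0727 0.0964] [0.5522 0.0673 0.0947] x ext [0.5414 0.5991] y [0.0628 0.0781]
 dir deg -8.04827796623322 len 0.1385310397080899 mid [0.56087628 0.13857918 0.09556226]
head block ((540.4848022460938, 302.5943603515625), (64.81681060791016, 64.77912139892578), 7.582334041595459) 0.12333161262525931
near shaft tall 0  
glue [ 0.35002985 -0.311959    0.0872206 ] [ 0.35213027 -0.29800963  0.10169774]
tcp [ 0.2529 -0.5711  0.2414] ytool -66.11 units [ 2.699 -0.319  0.012] turn 0.927 (alt -1.073) t 0.10 j [ 1.09  0.38  0.02  1.37 -0.01  1.39 -0.05] F [-0.1 -0.1  0.6] w 0.996 gf 0.0
```

>>> move_arm:
  deltas:
    - [[-1,0.2,-0.05,0,0],[-1,0.5,-0.1,0,0],[-1,0.9,-0.1,0,0],[-1,0.9,-0.1,0,0]]

```text
time: 0.43
tcp_pos: [0.355, -0.5112, 0.2417]
orientation: [-3.068, -0.665, -0.007]
force: [2.5, 1.3, -0.7]
grip_width: 0.998
grip_force: 0.0
```

>>> move_arm:
  deltas:
    - [[-1,0.2,-0.05,0,0],[-1,0.5,-0.1,0,0],[-1,0.9,-0.1,0,0],[-1,0.9,-0.1,0,0]]

```text
time: 0.77
tcp_pos: [0.4484, -0.4556, 0.2415]
orientation: [-3.067, -0.665, -0.007]
force: [1.4, 1.3, 0.1]
grip_width: 1.002
grip_force: 0.0
```

>>> move_arm:
  deltas:
    - [[-1,0.2,-0.05,0,0.08],[-1,0.5,-0.1,0,0.16],[-1,0.9,-0.12,0,0.24],[-1,0.9,-0.12,0,0.32],[-1,0.9,-0.12,0,0.4],[-1,0.9,-0.12,0,0.48],[-1,0.9,-0.12,0,0.56],[-1,0.9,-0.12,0,0.64],[-1,0.9,-0.12,0,0.72],[-1,0.9,-0.12,0,0.8],[-1,0.9,-0.12,0,0.88],[-1,0.9,-0.12,0,0.93]]

```text
time: 1.77
tcp_pos: [0.5337, -0.405, 0.2416]
orientation: [-2.718, 1.575, 0.002]
force: [0.6, -0.1, 0.3]
grip_width: 1.003
grip_force: 0.0
```

```bash
cat > shaft.py <<'E'
from h import *
import sys
zax=float(sys.argv[1]);name=sys.argv[2]
im,d,c=cap("wrist"); save(name,im); P=cloud(d,c); print("valid",(d>0).mean())
im=im.astype(int);g=(im.max(2)-im.min(2)<25)&(d>0)
m=g&(P[...,2]>zax-.012)&(P[...,2]<zax+.035)&(np.hypot(P[...,0]-float(sys.argv[3]),P[...,1]-float(sys.argv[4]))<.14)
n,L,st,_=cv2.connectedComponentsWithStats(m.astype(np.uint8));k=1+st[1:,4].argmax();Q=P[L==k]
r=cv2.minAreaRect(Q[:,:2].astype(np.float32)*1000);print(len(Q),"rect",r)
p0=Q[:,:2].mean(0);u=np.linalg.svd(Q[:,:2]-p0,full_matrices=False)[2][0]
if u[1]<0:u=-u
nn=np.array([u[1],-u[0]]);t=(Q[:,:2]-p0)@u;w=(Q[:,:2]-p0)@nn
lo,hi=np.percentile(t,[.2,99.8]);mid=(lo+hi)/2
xs=[];
for b in np.arange(lo+.004,hi-.004,.006):
    q=(t>=b)&(t<b+.006)
    if q.sum()<5: continue
    l,h=np.percentile(w[q],[1,99]);xs.append((b+.003-mid,(l+h)/2,h-l,np.percentile(Q[q,2],98)))
xs=np.array(xs);print(xs.round(4))
f=(xs[:,2]<.036)
s,o=np.polyfit(xs[f,0],xs[f,1],1)
ctr=p0+mid*u+o*nn; a=np.arctan2(*(u+s*nn))
print("len",hi-lo,"centre",ctr,"axis deg",np.degrees(a),"-> tool y angle",-np.degrees(a))
print("grip",ctr-.003*np.array([np.sin(a),np.cos(a)]))
E
python3 shaft.py .058 w1 .532 -.4025; python3 -c "
from h import *
plan((.5335,-.405,.24),30.5)"
```

```text
valid 0.9959505208333334
6631 rect ((528.48046875, -405.152587890625), (45.146846771240234, 199.31651306152344), 32.843082427978516)
[[-0.0917  0.      0.0221  0.0701]
 [-0.0857 -0.      0.0216  0.0703]
 [-0.0797  0.0003  0.0217  0.0706]
 [-0.0737 -0.0002  0.0218  0.0702]
 [-0.0677  0.0001  0.022   0.0701]
 [-0.0617  0.0004  0.0219  0.0701]
 [-0.0557  0.0004  0.0213  0.0706]
 [-0.0497  0.0005  0.0291  0.0738]
 [-0.0437  0.0006  0.0293  0.0743]
 [-0.0377  0.0002  0.0293  0.074 ]
 [-0.0317  0.0004  0.0299  0.0742]
 [-0.0257  0.0003  0.0291  0.0741]
 [-0.0197  0.0007  0.0292  0.074 ]
 [-0.0137  0.0006  0.0286  0.0741]
 [-0.0077  0.0004  0.0297  0.0743]
 [-0.0017  0.0007  0.0296  0.0739]
 [ 0.0043  0.0006  0.0291  0.0742]
 [ 0.0103 -0.001   0.0435  0.075 ]
 [ 0.0163 -0.0012  0.0436  0.0762]
 [ 0.0223 -0.0008  0.0439  0.076 ]
 [ 0.0283 -0.0009  0.0432  0.0763]
 [ 0.0343 -0.0006  0.0433  0.0761]
 [ 0.0403 -0.0009  0.0445  0.076 ]
 [ 0.0463 -0.0011  0.0437  0.076 ]
 [ 0.0523  0.0009  0.0215  0.0704]
 [ 0.0583  0.0008  0.0223  0.0702]
 [ 0.0643  0.0004  0.0219  0.0707]
 [ 0.0703  0.0007  0.022   0.0702]
 [ 0.0763  0.0011  0.022   0.0698]
 [ 0.0823  0.0009  0.0212  0.0703]
 [ 0.0883  0.0013  0.0213  0.0697]
 [ 0.0943  0.0015  0.0213  0.07  ]]
len 0.19746280395780802 centre [ 0.53005835 -0.40485565] axis deg -32.77353242458144 -> tool y angle 32.77353242458144
grip [ 0.53168231 -0.4073781 ]
tcp [ 0.5337 -0.4049  0.2416] ytool -150.41 units [-0.     0.002  0.014] turn -0.010 (alt 1.990) t 1.82 j [ 0.51  0.49  0.15  1.23 -0.07  1.43 -1.98] F [0.5 0.3 0. ] w 1.001 gf 0.0
```

View pics/w1.png

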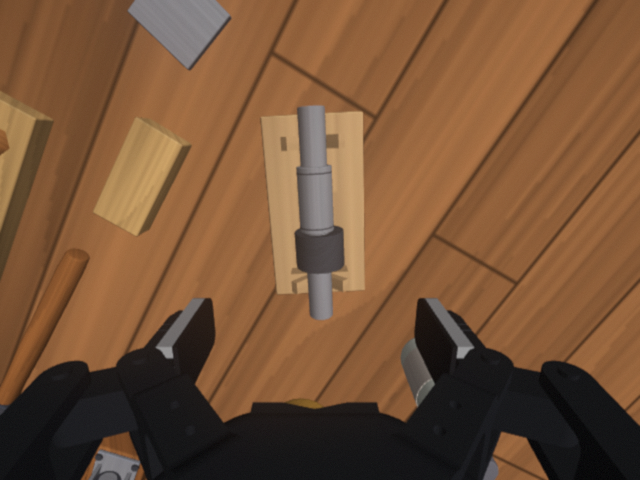

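The wrist view shows the shaft from (312,107) to (320,320), the hub at (316,195) and the sleeve at (320,250). Joint 7 would run out of range during the carry, so I'll take the half-turn alternative now.

>>> move_arm:
  deltas:
    - [[-1,0,0,0,-0.08],[-1,0,0,0,-0.16],[-1,0,0,0,-0.24],[-1,0,0,0,-0.32],[-1,0,0,0,-0.4],[-1,0,0,0,-0.48],[-1,0,0,0,-0.56],[-1,0,0,0,-0.64],[-1,0,0,0,-0.72],[-1,0,0,0,-0.8],[-1,0,0,0,-0.88],[-1,0,0,0,-0.94]]

```text
time: 2.82
tcp_pos: [0.5336, -0.4051, 0.2418]
orientation: [-3.064, -0.688, 0.001]
force: [-0.1, 0.2, -1.4]
grip_width: 1.001
grip_force: 0.0
```

>>> move_arm:
  deltas:
    - [[-1,0,0,0,-0.08],[-1,0,0,0,-0.16],[-1,0,0,0,-0.24],[-1,0,0,0,-0.32],[-1,0,0,0,-0.4],[-1,0,0,0,-0.48],[-1,0,0,0,-0.56],[-1,0,0,0,-0.64],[-1,0,0,0,-0.72],[-1,0,0,0,-0.8],[-1,0,0,0,-0.88],[-1,0,0,0,-0.94]]

```text
time: 3.82
tcp_pos: [0.5336, -0.4051, 0.2418]
orientation: [-1.803, -2.572, -0.0]
force: [0.4, 0.3, -0.7]
grip_width: 1.005
grip_force: 0.0
```

>>> move_arm:
  deltas:
    - [[-1,0,0,0,-0.08],[-1,0,0,0,-0.15],[-1,0,0,0,-0.15],[-1,0,0,0,-0.15]]

```text
time: 4.15
tcp_pos: [0.5336, -0.4052, 0.2419]
orientation: [-1.504, -2.757, -0.001]
force: [-0.6, 0.3, 0.5]
grip_width: 0.999
grip_force: 0.0
```

```bash
python3 shaft.py .058 w2 .532 -.4025 | grep -E "rect|len|grip"; python3 -c "
from h import *
plan((.532,-.4066,.05),32.5)"
```

```text
6724 rect ((528.7987060546875, -405.306396484375), (45.03114700317383, 199.3265380859375), 33.02299499511719)
len 0.19752579547646326 centre [ 0.52954162 -0.40413554] axis deg -32.84322354880496 -> tool y angle 32.84322354880496
grip [ 0.53116865 -0.40665601]
tcp [ 0.5336 -0.4052  0.242 ] ytool 32.72 units [-0.003 -0.018  1.6  ] turn 0.002 (alt -1.998) t 4.20 j [ 0.86  0.52 -0.41  1.21  0.2   1.45  1.05] F [-0.9 -0.7  0. ] w 1.001 gf 0.0
```

>>> move_arm:
  deltas:
    - [[-1,0,-0.02,0.2,0],[-1,0,-0.02,0.45,0],[-1,0,-0.02,0.7,0],[-1,0,-0.02,0.9,0]]

```text
time: 4.53
tcp_pos: [0.5311, -0.4062, 0.1321]
orientation: [-1.505, -2.756, -0.0]
force: [0.1, -0.2, -0.6]
grip_width: 0.999
grip_force: 0.0
```

>>> move_arm:
  deltas:
    - [[-1,0,0,0.2,0],[-1,0,0,0.4,0],[-1,0,0,0.55,0],[-1,0,0,0.65,0],[-1,0,0,0.7,0],[-1,0,0,0.7,0],[1,0,0,0.7,0],[1,0,0,0.7,0],[1,0,0,0.7,0],[1,0,0,0.7,0],[1,0,0,0.7,0],[1,0,0,0.7,0]]

```text
time: 5.53
tcp_pos: [0.5328, -0.4064, 0.0516]
orientation: [1.5, 2.757, 0.001]
force: [0.9, 1.2, 5.5]
grip_width: 0.357
grip_force: 59.0
```

>>> move_arm:
  deltas:
    - [[1,0,0,0,0],[1,0,0,0,0],[1,0,0,0,0],[1,0,0,0,0],[1,0,0,0,0],[1,0,0,0,0]]

```text
time: 6.03
tcp_pos: [0.5328, -0.4064, 0.0516]
orientation: [1.5, 2.758, 0.001]
force: [0.2, 1.2, 6.4]
grip_width: 0.36
grip_force: 59.1
```

```bash
python3 -c "
from h import *
plan((.532,-.4066,.3),32.5)"
```

```text
tcp [ 0.5328 -0.4064  0.0516] ytool 32.90 units [-1.00e-03 -3.00e-03 -2.07e+00] turn 0.004 (alt -1.996) t 6.03 j [ 0.86  0.65 -0.38  1.44  0.26  1.09  1.01] F [0.2 1.2 6.4] w 0.360 gf 59.1
```

>>> move_arm:
  deltas:
    - [[1,0,0,-0.05,0],[1,0,0,-0.15,0],[1,0,0,-0.3,0],[1,0,0,-0.5,0],[1,0,0,-0.7,0],[1,0,0,-0.9,0]]

```text
time: 6.53
tcp_pos: [0.5305, -0.4062, 0.1587]
orientation: [-1.501, -2.757, -0.0]
force: [0.2, -0.7, -8.0]
grip_width: 0.352
grip_force: 60.0
```

>>> move_arm:
  deltas:
    - [[1,0,0,-0.2,0],[1,0,0,-0.4,0],[1,0,0,-0.6,0],[1,0,0,-0.8,0],[1,0,0,-1,0],[1,0,0,-1,0]]

```text
time: 7.03
tcp_pos: [0.5327, -0.4072, 0.2841]
orientation: [1.499, 2.753, -0.001]
force: [0.7, 0.4, -5.3]
grip_width: 0.354
grip_force: 60.3
```

>>> move_arm:
  deltas:
    - [[1,0,0,-0.1,0.05],[1,0,0,-0.2,0.12],[1,0,0,-0.2,0.19],[1,0,0,-0.2,0.25],[1,0,0,-0.2,0.28],[1,0,0,-0.2,0.28]]

```text
time: 7.53
tcp_pos: [0.531, -0.4062, 0.3001]
orientation: [-2.068, -2.36, 0.001]
force: [-0.5, 0.1, -8.2]
grip_width: 0.356
grip_force: 60.5
```

```bash
python3 -c "
from h import *
plan((.562,.11,.3),7.8)"
```

```text
tcp [ 0.531  -0.4062  0.3001] ytool 7.55 units [4.23  0.822 0.008] turn -0.003 (alt 1.997) t 7.53 j [ 0.81  0.5  -0.33  1.1   0.16  1.57  0.64] F [-0.5  0.1 -8.2] w 0.356 gf 60.5
```

>>> move_arm:
  deltas:
    - [[1,0.1,0.02,0,0],[1,0.3,0.06,0,0],[1,0.55,0.11,0,0],[1,0.8,0.16,0,0]]

```text
time: 7.87
tcp_pos: [0.5371, -0.3077, 0.3008]
orientation: [-2.065, -2.364, 0.001]
force: [0.4, 0.3, -6.9]
grip_width: 0.354
grip_force: 60.5
```

>>> move_arm:
  deltas:
    - [[1,0.25,0.05,0,0],[1,0.5,0.1,0,0],[1,0.75,0.15,0,0],[1,1,0.2,0,0]]

```text
time: 8.2
tcp_pos: [0.5449, -0.1846, 0.3014]
orientation: [-2.064, -2.367, 0.001]
force: [0.3, -0.4, -8.0]
grip_width: 0.36
grip_force: 60.5
```

>>> move_arm:
  deltas:
    - [[1,0.25,0.05,0,0],[1,0.5,0.1,0,0],[1,0.75,0.15,0,0],[1,1,0.2,0,0]]

```text
time: 8.53
tcp_pos: [0.5525, -0.0626, 0.3015]
orientation: [-2.064, -2.367, 0.002]
force: [2.0, 0.4, -7.7]
grip_width: 0.349
grip_force: 60.5
```

>>> move_arm:
  deltas:
    - [[1,0.25,0.05,0,0],[1,0.45,0.08,0,0],[1,0.6,0.1,0,0],[1,0.7,0.12,0,0],[1,0.75,0.14,0,0],[1,0.75,0.14,0,0],[1,0.75,0.14,0,0]]

```text
time: 9.12
tcp_pos: [0.5581, 0.0257, 0.3019]
orientation: [2.068, 2.365, -0.001]
force: [-0.3, -1.1, -7.0]
grip_width: 0.355
grip_force: 60.5
```

```bash
python3 - <<'E'
from h import *
im,d,c=cap("wrist");save("w3",im);P=cloud(d,c);np.savez("w3.npz",im=im,d=d,P=P)
plan((.562,.134,.3),7.8)
E
```

```text
tcp [0.5581 0.025  0.302 ] ytool 7.57 units [0.896 0.152 0.016] turn -0.003 (alt 1.997) t 9.17 j [ 0.34  0.26 -0.56  1.43  0.14  1.49 -0.08] F [-0.2  0.1 -7.9] w 0.357 gf 60.5
```

View pics/w3.png

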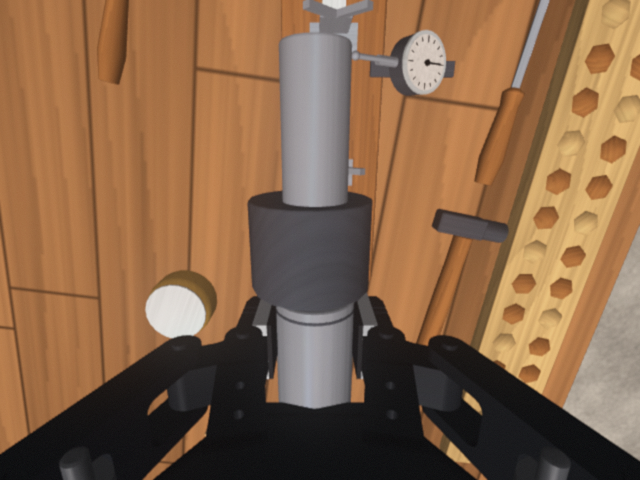

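The wrist view shows the shaft in the jaws, the head vee peeking out at (335,5) and the dial at (425,62). Next I'll go above the rests and compare shaft and vees in the fixed views, where camera bias cancels.

>>> move_arm:
  deltas:
    - [[1,0.1,0.02,0,0],[1,0.3,0.05,0,0],[1,0.5,0.08,0,0],[1,0.7,0.11,0,0],[1,0.82,0.13,0,0],[1,0.86,0.14,0,0],[1,0.86,0.14,0,0]]

```text
time: 9.75
tcp_pos: [0.5609, 0.1324, 0.3022]
orientation: [-2.065, -2.366, -0.0]
force: [-0.4, -0.1, -8.5]
grip_width: 0.355
grip_force: 60.5
```

>>> move_arm:
  deltas:
    - [[1,0,0,0.1,0],[1,0,0,0.3,0],[1,0,0,0.5,0],[1,0,0,0.7,0],[1,0,0,0.85,0],[1,0,0,0.95,0],[1,0,0,1,0],[1,0,0,1,0],[1,0,0,1,0]]

```text
time: 10.5
tcp_pos: [0.5615, 0.131, 0.1832]
orientation: [2.068, 2.364, 0.001]
force: [-0.2, 0.9, -6.8]
grip_width: 0.357
grip_force: 60.5
```

```bash
python3 - <<'E'
from h import *
plan((.561,.129,.17),7.9)
s=arm.get_state();t=s["tcp_pos"];zax=t[2]+.008
M=R.from_rotvec(s["orientation"]).as_matrix();u=M[:2,0]*np.sign(M[1,0]);n=np.array([u[1],-u[0]])
for nm in("scene","side"):
    im,d,c=cap(nm);save(nm+"1",im);P=cloud(d,c);im=im.astype(int)
    m=(d>0)&(im.max(2)-im.min(2)<25);Q=P[m];a=(Q[:,:2]-t[:2])@u;b=(Q[:,:2]-t[:2])@n
    k=(abs(b)<.02)&(abs(Q[:,2]-zax)<.02)&(abs(a)<.12);
    ea=a[k];print(nm,"shaft in tool frame: ends",np.percentile(ea,[.5,99.5]).round(4),"expect -.097 .103")
    for w in((-.1,-.05),(.06,.1)):
        q=k&(a>w[0])&(a<w[1])&(abs(b)<.016)
        f=least=None
        from scipy.optimize import least_squares
        o=least_squares(lambda v:np.hypot(b[q]-v[0],Q[q,2]-v[1])-.012,(0,zax),loss="soft_l1",f_scale=.001).x
        print("  end",w,q.sum(),"b off",o[0].round(4),"z",o[1].round(4))
    for yv in(-.062,.076):
        k=(abs(a-yv)<.015)&(Q[:,2]>.09)&(Q[:,2]<.112)&(abs(b)<.04)
        if k.sum()<6: print("  vee none");continue
        hi=k&(b>0);lo=k&(b<0)
        print("  vee",k.sum(),"a",np.percentile(a[k],[5,50,95]).round(4),"+b",np.percentile(b[hi],[5,95]).round(4) if hi.sum() else "","-b",np.percentile(b[lo],[5,95]).round(4) if lo.sum() else "")
E
```

```text
tcp [0.5615 0.131  0.1832] ytool 7.63 units [-0.016 -0.006  0.11 ] turn -0.003 (alt 1.997) t 10.50 j [ 0.18  0.37 -0.6   1.58  0.22  1.26 -0.32] F [-0.2  0.9 -6.8] w 0.357 gf 60.5
scene shaft in tool frame: ends [-0.0974  0.1011] expect -.097 .103
  end (-0.1, -0.05) 175 b off -0.0004 z 0.1898
  end (0.06, 0.1) 25 b off -0.0001 z 0.1897
  vee 29 a [-0.0667 -0.0645 -0.0598] +b [0.0182 0.028 ] -b [-0.0218 -0.0108]
  vee 25 a [0.0707 0.0733 0.0775] +b [0.0167 0.0283] -b [-0.0223 -0.0082]
side shaft in tool frame: ends [-0.0931  0.1061] expect -.097 .103
  end (-0.1, -0.05) 21 b off -0.0023 z 0.1898
  end (0.06, 0.1) 130 b off -0.0023 z 0.1891
  vee 20 a [-0.0645 -0.0597 -0.0558] +b [0.006 0.006] -b [-0.0284 -0.0142]
  vee 51 a [0.0731 0.0791 0.0813] +b [0.0133 0.0257] -b [-0.0285 -0.0133]
```

>>> move_arm:
  deltas:
    - [[1,-0.01,0.015,0.1,0],[1,-0.01,0.015,0.25,0],[1,-0.01,0.015,0.4,0],[1,-0.01,0.015,0.5,0],[1,-0.01,0.015,0.58,0],[1,-0.01,0.015,0.64,0],[1,-0.01,0.015,0.68,0],[1,-0.01,0.015,0.72,0],[1,-0.01,0.015,0.74,0],[1,-0.01,0.015,0.76,0],[1,-0.01,0.015,0.76,0],[1,-0.01,0.015,0.76,0]]

```text
time: 11.6
tcp_pos: [0.5632, 0.1307, 0.0917]
orientation: [2.068, 2.365, 0.002]
force: [-1.8, -0.3, -4.4]
grip_width: 0.353
grip_force: 61.0
```

```bash
python3 -c "
from h import *
plan((.561,.129,.0905),7.9); print(arm.get_state()['wrist_torque'])"
```

```text
tcp [0.5632 0.1307 0.0917] ytool 7.67 units [-0.012 -0.02   0.01 ] turn -0.003 (alt 1.997) t 11.60 j [ 0.16  0.47 -0.57  1.67  0.28  1.08 -0.36] F [-1.8 -0.3 -4.4] w 0.353 gf 61.0
[ 0.08543778  0.25060582 -0.26067684]
```

>>> move_arm:
  deltas:
    - [[1,0,0,0.01,0],[1,0,0,0.015,0],[1,0,0,0.015,0],[0.1,0,0,0.015,0],[-0.1,0,0,0.015,0],[-0.1,0,0,0.015,0],[-0.1,0,0,0.015,0]]

```text
time: 12.18
tcp_pos: [0.5633, 0.1306, 0.0897]
orientation: [2.067, 2.365, 0.002]
force: [-0.3, -0.2, -0.1]
grip_width: 0.548
grip_force: 0.0
```

```bash
python3 - <<'E'
from h import *
plan((.561,.129,.0905),7.9)
im,d,c=cap("scene");cv2.imwrite("pics/s2.png",cv2.resize(im[180:320,280:460,::-1],None,fx=4,fy=4))
E
```

```text
tcp [0.5633 0.1306 0.0897] ytool 7.68 units [-0.01  -0.021 -0.007] turn -0.002 (alt 1.998) t 12.18 j [ 0.16  0.47 -0.57  1.68  0.28  1.08 -0.36] F [-0.3 -0.2 -0.1] w 0.548 gf 0.0
```

View pics/s2.png

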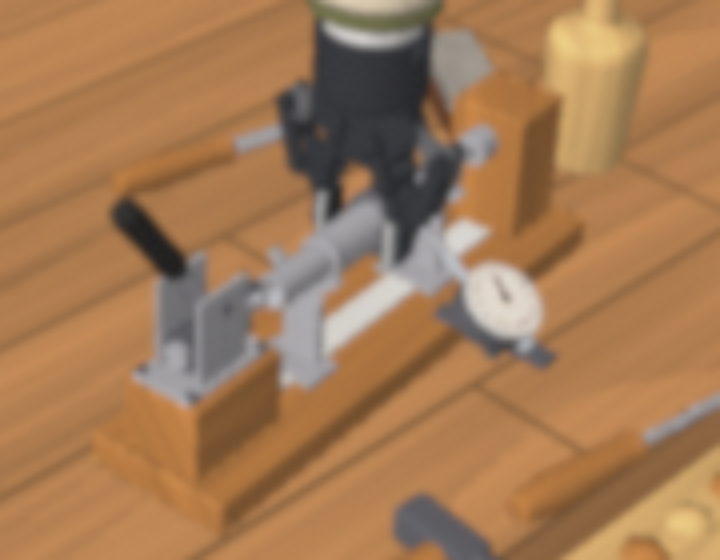

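The crop shows the shaft lying in both vees, with the lever up at (150,235) and the fingers open. Next I'll rise and move to the lever.

>>> move_arm:
  deltas:
    - [[-0.1,0,0,-0.1,0],[-0.1,0,0,-0.3,0],[-0.1,0,0,-0.6,0],[-0.1,0,0,-0.9,0]]

```text
time: 12.57
tcp_pos: [0.5621, 0.1305, 0.1987]
orientation: [-2.066, -2.365, 0.002]
force: [1.5, 0.2, 0.1]
grip_width: 0.546
grip_force: 0.0
```

>>> move_arm:
  deltas:
    - [[1,0,0,-0.3,0],[1,0,0,-0.6,0],[1,0,0,-0.8,0],[1,0,0,-0.8,0],[1,0,0,-0.8,0],[1,0,0,-0.8,0]]

```text
time: 13.07
tcp_pos: [0.5626, 0.1304, 0.2931]
orientation: [-2.067, -2.365, 0.0]
force: [-0.3, 1.0, 0.2]
grip_width: -0.001
grip_force: 0.0
```

>>> move_arm:
  deltas:
    - [[1,-0.2,0,0,0],[1,-0.5,0,0,0],[1,-0.8,0,0,0],[1,-0.9,0,0,0],[1,-0.9,0,0,0],[1,-0.9,0,0,0]]

```text
time: 13.57
tcp_pos: [0.5768, 0.0225, 0.2919]
orientation: [-2.069, -2.361, 0.002]
force: [-0.6, 0.6, 1.4]
grip_width: -0.001
grip_force: 0.0
```

```bash
python3 - <<'E'
from h import *
t=np.array((.5633,.1306));u=np.array((-.134,.991));n=np.array((.991,.134))
for nm in("scene","side"):
    im,d,c=cap(nm);P=cloud(d,c);im=im.astype(int)
    m=(d>0);Q=P[m];C=im[m];a=(Q[:,:2]-t)@u+(-.02);b=(Q[:,:2]-t)@n
    gr=C.max(1)-C.min(1)<25
    k=gr&(abs(b)<.014)&(abs(Q[:,2]-.098)<.016)&(abs(a)<.14)&(Q[:,2]>.1)
    print(nm,"shaft a ends",np.percentile(a[k],[.5,99.5]).round(4))
    k=(C.max(1)<60)&(a<-.2)&(a>-.28)&(abs(b)<.03)&(Q[:,2]>.15)&(Q[:,2]<.245)
    L=np.c_[a,b,Q[:,2]][k];p=L.mean(0);v=np.linalg.svd(L-p,full_matrices=False)[2][0]
    print(" lever",k.sum(),p.round(4),v.round(3),"zmax",L[:,2].max(), "b range",np.percentile(L[:,1],[2,98]).round(4))
plan((.590,-.072,.25),7.7)
E
```

```text
scene shaft a ends [-0.1366  0.1222]
 lever 112 [-0.2368  0.0055  0.2021] [ 0.569  0.024 -0.822] zmax 0.23111990993452503 b range [0.0006 0.0088]
side shaft a ends [-0.136   0.1103]
 lever 163 [-0.2226 -0.0048  0.2   ] [ 0.561 -0.003 -0.828] zmax 0.233603233143705 b range [-0.0121  0.0042]
tcp [0.5767 0.0251 0.2926] ytool 7.80 units [-0.817  0.     0.354] turn 0.001 (alt -1.999) t 13.67 j [ 0.33  0.31 -0.56  1.4   0.16  1.48 -0.08] F [-0.2  0.8  0.4] w 0.001 gf 0.0
```

>>> move_arm:
  deltas:
    - [[1,-0.2,0,0,0],[1,-0.45,0,0,0],[1,-0.7,0,0.1,0],[1,-0.82,0,0.25,0],[1,-0.82,0,0.35,0],[1,-0.82,0,0.35,0],[1,-0.82,0,0.35,0]]

```text
time: 14.25
tcp_pos: [0.59, -0.0716, 0.2508]
orientation: [-2.063, -2.367, -0.0]
force: [0.3, 0.1, 0.1]
grip_width: -0.002
grip_force: 0.0
```

>>> move_arm:
  deltas:
    - [[1,0,0,0.08,0],[1,0,0,0.16,0],[1,-0.02,0,0.22,0],[1,-0.04,0,0.28,0],[1,-0.06,0,0.34,0],[1,-0.08,0,0.4,0],[1,-0.1,0,0.45,0]]

```text
time: 14.83
tcp_pos: [0.5928, -0.0856, 0.1981]
orientation: [2.065, 2.364, 0.002]
force: [-1.9, -0.1, 8.6]
grip_width: 0.002
grip_force: 3.7
```

```bash
python3 -c "
from h import *
plan((.593,-.092,.160),7.7)"
```

```text
tcp [ 0.5928 -0.0856  0.1981] ytool 7.73 units [-0.053 -0.007  0.318] turn 0.000 (alt -2.000) t 14.83 j [ 0.47  0.39 -0.5   1.5   0.19  1.3   0.08] F [-1.9 -0.1  8.6] w 0.002 gf 3.7
```

>>> move_arm:
  deltas:
    - [[1,-0.02,0,0.08,0],[1,-0.03,0,0.15,0],[1,-0.04,0,0.2,0],[1,-0.06,0,0.25,0],[1,-0.06,0,0.29,0],[1,-0.06,0,0.31,0],[1,-0.06,0,0.31,0],[1,-0.06,0,0.31,0],[1,-0.06,0,0.31,0]]

```text
time: 15.58
tcp_pos: [0.5931, -0.0928, 0.1603]
orientation: [2.067, 2.366, 0.0]
force: [-0.4, 0.4, -0.0]
grip_width: 0.003
grip_force: 0.0
```

```bash
cat > chk.py <<'E'
from h import *
t=np.array((.5633,.1306));u=np.array((-.134,.991));n=np.array((.991,.134))
for nm in("scene","side"):
    im,d,c=cap(nm);P=cloud(d,c);im=im.astype(int)
    m=(d>0);Q=P[m];C=im[m];a=(Q[:,:2]-t)@u+(-.02);b=(Q[:,:2]-t)@n
    k=(C.max(1)<60)&(a<-.23)&(a>-.31)&(abs(b)<.03)&(Q[:,2]>.1)&(Q[:,2]<.155)
    L=np.c_[a,b,Q[:,2]][k]
    if len(L)>9:
        p=L.mean(0);v=np.linalg.svd(L-p,full_matrices=False)[2][0]; print(nm,len(L),p.round(4),v.round(3),"pct z",np.percentile(L[:,2],[2,98]).round(3))
plan((.593,-.092,.25),7.7)
E
python3 chk.py
```

```text
scene 133 [-0.2688  0.0041  0.1373] [-0.999 -0.035 -0.007] pct z [0.131 0.142]
side 47 [-0.2549 -0.0087  0.1381] [0.998 0.062 0.004] pct z [0.133 0.142]
tcp [ 0.5932 -0.0929  0.1604] ytool 7.70 units [ 0.008 -0.    -0.746] turn -0.000 (alt 2.000) t 15.68 j [ 0.47  0.43 -0.49  1.54  0.21  1.23  0.08] F [ 0.2 -0.4 -0.5] w 0.003 gf 0.0
```

The lever lies level at z ≈ 0.138, so it has snapped over. Next I'll rise, go over the hub and read the needle.

>>> move_arm:
  deltas:
    - [[1,0,0,-0.2,0],[1,0,0,-0.5,0],[1,0,0,-0.75,0],[1,0.1,0,-0.75,0],[1,0.4,0,-0.75,0],[1,0.7,0,-0.75,0],[1,0.9,0,-0.75,0]]

```text
time: 16.27
tcp_pos: [0.578, 0.0178, 0.2507]
orientation: [-2.065, -2.368, -0.003]
force: [0.1, 1.0, -1.2]
grip_width: -0.001
grip_force: 0.0
```

>>> move_arm:
  deltas:
    - [[-0.1,0.3,0,0,0],[-0.1,0.6,0,0,0],[-0.1,0.8,0,0,0],[-0.1,0.9,0,0,0],[-0.1,0.95,0,0,0],[-0.1,0.95,0,0,0],[-0.1,0.95,0,0,0]]

```text
time: 16.85
tcp_pos: [0.5638, 0.1253, 0.25]
orientation: [2.069, 2.363, -0.001]
force: [0.2, -0.6, -0.1]
grip_width: 0.552
grip_force: 0.0
```

```bash
python3 - <<'E'
from h import *
plan((.5638,.1266,.25),7.7)
im,d,c=cap("wrist");save("w4",im);np.savez("w4.npz",im=im,d=d,P=cloud(d,c))
E
```

```text
tcp [0.5638 0.1253 0.25  ] ytool 7.59 units [ 0.011  0.002 -0.   ] turn -0.001 (alt 1.999) t 16.85 j [ 0.19  0.33 -0.6   1.47  0.19  1.39 -0.29] F [ 0.2 -0.6 -0.1] w 0.552 gf 0.0
```

View pics/w4.png

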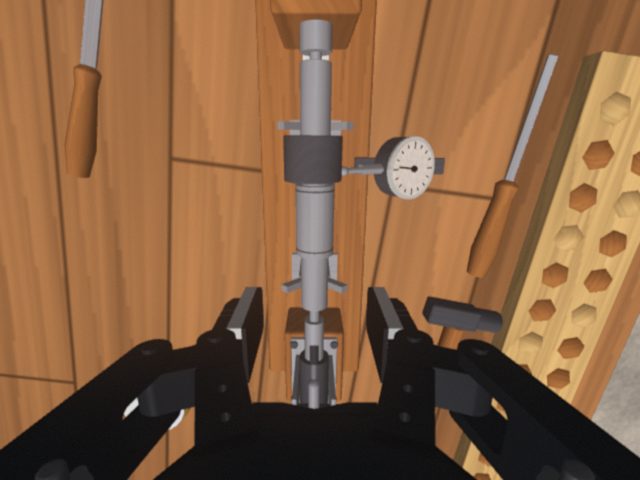

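The wrist view shows the shaft on both centres. The dial centre is at (411,168) and the needle points towards the shaft, at about π, so roughly 8 mm. Next I'll write the needle reader and test it in both views.

```bash
cat > dial.py <<'E'
from h import *
U=np.array((-.134,.991,0));N=np.array((.991,.134,0));CT=np.array((.5606,.1504,.1))
def dial(nm,dbg=None,im=None,d=None,P=None):
    if im is None:
        im,d,c=cap(nm);P=cloud(d,c)
    i=im.astype(int);Q=P-CT;a=Q@U;b=Q@N
    reg=(d>0)&(abs(a-.02)<.045)&(b>.045)&(b<.125)&(P[...,2]>.02)&(P[...,2]<.11)
    w=reg&(i.min(2)>150)
    n,L,st,_=cv2.connectedComponentsWithStats(w.astype(np.uint8))
    if n<2: print(nm,"no dial");return
    k=1+st[1:,4].argmax();hull=cv2.convexHull(np.argwhere(L==k)[:,::-1].astype(np.int32))
    f=np.zeros(w.shape,np.uint8);cv2.fillConvexPoly(f,hull,1);f=f>0
    F=P[f&(L==k)];p=F.mean(0);nv=np.linalg.svd(F-p,full_matrices=False)[2][2];nv*=np.sign(nv[2])
    z0=N-nv*(N@nv);z0/=np.linalg.norm(z0);cw=np.cross(z0,nv)  # clockwise seen from +nv
    el=cv2.fitEllipse(hull)
    # hull pixels -> plane by rays is implied by depth; use ellipse centre's point
    vv,uu=np.argwhere(f).T; A=np.c_[uu,vv,np.ones(len(uu))]
    X=(P[f]-p);gx=np.linalg.lstsq(A,X@z0,rcond=None)[0];gy=np.linalg.lstsq(A,X@cw,rcond=None)[0]
    c0=np.array([el[0][0],el[0][1],1]);x=A@gx-c0@gx;y=A@gy-c0@gy
    r=np.hypot(x,y);th=np.arctan2(y,x)%(2*np.pi);dark=255.-i[f].min(1)
    dark=np.clip(dark-np.median(dark),0,None)
    R_=np.percentile(r,97);o=[]
    k=(r>.15*R_)&(r<.68*R_);wt=np.clip(dark-.25*dark[k].max(),0,None)*k
    # needle: strongest direction, then weighted mean
    h,_=np.histogram(th[k],36,(0,2*np.pi),weights=wt[k]);h=h+np.roll(h,1)+np.roll(h,-1);t0=(h.argmax()+.5)*np.pi/18
    dd=(th-t0+np.pi)%(2*np.pi)-np.pi;q=k&(abs(dd)<.5)
    ang=(t0+np.arctan2((wt*np.sin(dd)*r)[q].sum(),(wt*np.cos(dd)*r)[q].sum()))%(2*np.pi)
    print(nm,"npx",f.sum(),"R %.4f"%R_,"centre px",np.round(el[0],1),"needle %.2f -> plunger %.2f mm"%(ang,ang/.393),"n",nv.round(2),"radial",[int(wt[q&(r>R_*s)&(r<R_*(s+.15))].sum()) for s in(.15,.3,.45,.6)])
    return ang
E
python3 - <<'E'
from dial import *
D=np.load("w4.npz");dial("wrist",im=D["im"],d=D["d"],P=D["P"])
dial("scene");dial("side")
plan((.5638,.1266,.092),7.7)
E
```

```text
wrist npx 2263 R 0.0282 centre px [410.7 167.8] needle 0.21 -> plunger 0.52 mm n [0.49 0.06 0.87] radial [1247, 1, 0, 0]
scene npx 349 R 0.0386 centre px [403.4 253.7] needle 2.33 -> plunger 5.93 mm n [0.44 0.06 0.89] radial [0, 0, 9, 221]
side npx 162 R 0.0281 centre px [244.8 295.5] needle 0.93 -> plunger 2.36 mm n [0.49 0.07 0.87] radial [155, 144, 0, 0]
tcp [0.5639 0.1247 0.25  ] ytool 7.50 units [1.600e-02 1.000e-03 1.316e+00] turn -0.002 (alt 1.998) t 17.00 j [ 0.19  0.33 -0.6   1.47  0.19  1.39 -0.29] F [0.8 0.1 0.9] w 0.548 gf 0.0
```

```bash
python3 - <<'E'
from h import *
g=np.load("w4.npz")["im"].astype(int).min(2)
for v in range(134,202,2): print("".join(" .:-=+*#%@"[9-min(9,int(g[v:v+2,u].mean()/25.6))] for u in range(376,444)))
g=cap("scene")[0].astype(int).min(2)
for v in range(240,270): print(" ".join("%3d"%g[v,u] for u in range(390,420)))
E
```

```text
*********************#####%#######*******###########################
##*************##########%%%##***++========++***####################
***********######%%%%%%%%%##*+=----------------=+*##################
********####%%%%%%%%%%%##*+=-------------::------=+*################
*******###%%%%%%%%%%%##*=--------:::::-+=:::::::---=+*#############*
*****###%%%%%%%%%%%#**+=-----::---::::-+-:::---:::---=*#############
****##%%#%%#%#%%%##*+=------:::-+=::::=+-:::-+=::::---=*########*#**
**###%%%%#%%%#%%##*+=-----:::::---::::---:::--:::::----=*##########*
*############%##*+==----:-=-:::::::::::::::::::::-==-:--=*#######**#
*##############*+=-----::-+=::::::::::::::::::::-==-:::--+*#####****
##############*+=----::::::-:::::::::::::::::::::::::::--=*###******
#############*+=-----::::::::::::::::::::::::::::::::-----+#########
############*+=---------:::::::::::::::::::::::::::-=+=---+*########
############*==----:--=-::::::::::::::::::::::::::::--:::-=*********
###########*==-----::::::::::::::::::::::::::::::::::::::-=*********
******#####+=-----::::::--::::::::::--=--:::::::::::::::--+******
[... 4145 characters left out ...]
  67  82  91  94  89  88  88  93 108 123 133 139 143 146 153 163 168 160 135 101  79  69  69  72  76
 49  49  49  51  60  71  80  87  89  90  87  84  81  81  85  91  95  97 107 131 157 171 164 138 104  79  74  75  77  79
 48  47  54  62  71  78  81  85  87  88  87  85  79  73  70  70  70  76  95 132 163 170 154 126 100  86  80  80  81  80
 49  54  61  70  79  83  84  84  85  85  86  88  85  75  75  71  74  81 101 127 148 148 129 107  95  93  90  88  84  80
 53  63  72  80  83  83  84  85  85  85  86  91  90  85  79  75  77  82  95 110 121 119 107  96  92  93  95  90  84  80
 64  72  79  83  84  84  85  85  84  85  86  89  91  87  81  78  77  77  80  90  98 102  99  96  95  92  90  88  82  79
```

```bash
python3 - <<'E'
s=open("dial.py").read()
s=s.replace('c0=np.array([el[0][0],el[0][1],1]);','''gb=cv2.GaussianBlur(i.min(2).astype(np.float32),(0,0),2.2 if nm=="wrist" else .8)
    e=np.hypot(A@gx-np.array([*el[0],1])@gx,A@gy-np.array([*el[0],1])@gy);v_=np.where(e<.010,gb[f],999);j=v_.argmin()
    nb=(np.hypot(uu-uu[j],vv-vv[j])<(4 if nm=="wrist" else 1.6));wn=np.clip(200-i.min(2)[f],0,None)**2*nb
    c0=np.array([(wn*uu).sum()/wn.sum(),(wn*vv).sum()/wn.sum(),1]);''')
s=s.replace("R_=np.percentile(r,97);","R_=.025;").replace("(r>.15*R_)&(r<.68*R_)","(r>.18*R_)&(r<.66*R_)").replace('np.round(el[0],1)','c0[:2].round(1)')
open("dial.py","w").write(s)
E
python3 - <<'E'
from dial import *
D=np.load("w4.npz");dial("wrist",im=D["im"],d=D["d"],P=D["P"])
dial("scene");dial("side")
E
```

```text
wrist npx 2263 R 0.0250 centre px [413.8 168.3] needle 3.26 -> plunger 8.29 mm n [0.49 0.06 0.87] radial [347, 356, 359, 203]
scene npx 349 R 0.0250 centre px [405.9 253.8] needle 3.04 -> plunger 7.74 mm n [0.44 0.05 0.9 ] radial [30, 17, 18, 6]
side npx 162 R 0.0250 centre px [244.6 294.2] needle 0.59 -> plunger 1.51 mm n [0.5  0.06 0.86] radial [95, 45, 0, 0]
```

>>> move_arm:
  deltas:
    - [[-0.1,0.01,0,0.2,0],[-0.1,0.01,0,0.5,0],[-0.1,0.01,0,0.75,0],[-0.1,0.01,0,0.9,0],[-0.1,0.01,0,0.9,0]]

```text
time: 17.57
tcp_pos: [0.5607, 0.1266, 0.1376]
orientation: [-2.065, -2.361, 0.009]
force: [-0.2, -0.4, 0.4]
grip_width: 0.55
grip_force: 0.0
```

>>> move_arm:
  deltas:
    - [[-0.1,0,0,0.1,0],[-0.1,0,0,0.25,0],[-0.1,0,0,0.35,0],[-0.1,0,0,0.41,0],[-0.1,0,0,0.41,0],[-0.1,0,0,0.41,0]]

```text
time: 18.07
tcp_pos: [0.5634, 0.1282, 0.0934]
orientation: [2.068, 2.365, 0.001]
force: [-0.6, -0.4, -0.1]
grip_width: 0.55
grip_force: 0.0
```

>>> move_arm:
  deltas:
    - [[-0.1,0,0.02,0,0],[-0.1,0,0.04,0,0],[-0.1,0,0.055,0,0],[-0.1,0,0.065,0,0],[-0.1,0,0.075,0,0],[-0.1,0,0.075,0,0]]

```text
time: 18.57
tcp_pos: [0.5711, 0.1292, 0.0928]
orientation: [-2.067, -2.364, 0.003]
force: [-5.9, -1.6, 3.8]
grip_width: 0.55
grip_force: 2.9
```

```bash
python3 - <<'E'
from dial import *
plan((.5638,.1266,.092),7.7); dial("scene");dial("wrist")
E
```

```text
tcp [0.5711 0.1292 0.0928] ytool 7.69 units [-0.013 -0.063  0.007] turn -0.000 (alt 2.000) t 18.57 j [ 0.16  0.48 -0.56  1.65  0.28  1.1  -0.35] F [-5.9 -1.6  3.8] w 0.550 gf 2.9
scene npx 350 R 0.0250 centre px [405.9 253.8] needle 3.61 -> plunger 9.19 mm n [0.46 0.04 0.89] radial [25, 20, 30, 0]
wrist npx 6973 R 0.0250 centre px [488. 205.] needle 3.39 -> plunger 8.63 mm n [0.49 0.06 0.87] radial [1080, 1270, 1374, 566]
```

>>> move_arm:
  deltas:
    - [[-0.1,0,0.01,0,0],[-0.1,0,0.02,0,0],[-0.1,0,0.02,0.015,0],[-0.1,0,0.02,0.03,0],[-0.1,0,0.02,0.045,0],[-0.1,0,0.02,0.06,0],[-0.1,0,0.02,0.06,0]]

```text
time: 19.25
tcp_pos: [0.5712, 0.1291, 0.0843]
orientation: [-2.064, -2.363, 0.009]
force: [-10.6, -2.1, 0.7]
grip_width: 0.553
grip_force: 5.6
```

```bash
python3 - <<'E'
from dial import *
plan((.5638,.1266,.092),7.7); dial("scene");dial("wrist")
E
```

```text
tcp [0.5712 0.1291 0.0843] ytool 7.72 units [-0.013 -0.065 -0.064] turn 0.000 (alt -2.000) t 19.25 j [ 0.15  0.49 -0.56  1.65  0.29  1.09 -0.36] F [-10.6  -2.1   0.7] w 0.553 gf 5.6
scene npx 350 R 0.0250 centre px [406.2 253.9] needle 4.64 -> plunger 11.80 mm n [0.44 0.06 0.89] radial [38, 22, 8, 11]
wrist npx 7626 R 0.0250 centre px [498. 208.] needle 4.64 -> plunger 11.81 mm n [0.49 0.06 0.87] radial [2414, 2954, 3132, 1208]
```

>>> move_arm:
  deltas:
    - [[-0.1,0,0,0.015,0],[-0.1,0,0,0.03,0],[-0.1,0,0,0.045,0],[-0.1,0,0,0.06,0],[-0.1,0,0,0.075,0],[-0.1,0,0,0.075,0]]

```text
time: 19.85
tcp_pos: [0.5712, 0.1292, 0.0753]
orientation: [-2.064, -2.363, 0.009]
force: [-11.6, -2.3, 0.8]
grip_width: 0.548
grip_force: 5.8
```

```bash
python3 - <<'E'
from dial import *
plan((.5638,.1266,.092),7.7); dial("wrist")
E
```

```text
tcp [0.5712 0.1292 0.0753] ytool 7.72 units [-0.013 -0.065 -0.139] turn 0.000 (alt -2.000) t 19.85 j [ 0.15  0.5  -0.56  1.66  0.29  1.07 -0.36] F [-11.6  -2.3   0.8] w 0.548 gf 5.8
wrist npx 8339 R 0.0250 centre px [509. 212.] needle 5.42 -> plunger 13.78 mm n [0.49 0.06 0.87] radial [2590, 3296, 3254, 1309]
```

>>> move_arm:
  deltas:
    - [[-0.1,0,0,0.012,0],[-0.1,0,0,0.025,0],[-0.1,0,0,0.025,0]]

```text
time: 20.15
tcp_pos: [0.5712, 0.1292, 0.0724]
orientation: [-2.064, -2.363, 0.009]
force: [-11.4, -2.1, 1.5]
grip_width: 0.549
grip_force: 5.9
```

```bash
python3 - <<'E'
from dial import *
plan((.5638,.1266,.092),7.7); dial("wrist")
E
```

```text
tcp [0.5712 0.1292 0.0724] ytool 7.72 units [-0.013 -0.065 -0.163] turn 0.000 (alt -2.000) t 20.15 j [ 0.15  0.51 -0.56  1.66  0.3   1.07 -0.36] F [-11.4  -2.1   1.5] w 0.549 gf 5.9
wrist npx 8577 R 0.0250 centre px [513. 214.] needle 5.45 -> plunger 13.87 mm n [0.49 0.06 0.87] radial [2757, 3348, 3441, 1595]
```

>>> move_arm:
  deltas:
    - [[-0.1,0,-0.02,0,0],[-0.1,0,-0.05,0,0],[-0.1,0,-0.085,0,0],[-0.1,0,-0.085,0,0]]

```text
time: 20.53
tcp_pos: [0.5641, 0.1284, 0.074]
orientation: [2.067, 2.365, 0.001]
force: [0.3, -0.7, 0.3]
grip_width: 0.548
grip_force: 0.0
```

```bash
python3 - <<'E'
from dial import *
plan((.5638,.1266,.092),7.7); dial("wrist");dial("wrist");dial("scene")
E
```

```text
tcp [0.5641 0.1284 0.074 ] ytool 7.69 units [-0.014 -0.004 -0.15 ] turn -0.000 (alt 2.000) t 20.53 j [ 0.16  0.49 -0.56  1.69  0.29  1.05 -0.36] F [ 0.3 -0.7  0.3] w 0.548 gf 0.0
wrist npx 8046 R 0.0250 centre px [526. 213.] needle 5.42 -> plunger 13.78 mm n [0.49 0.06 0.87] radial [2551, 3374, 3301, 1329]
wrist npx 8038 R 0.0250 centre px [525. 213.] needle 5.40 -> plunger 13.74 mm n [0.49 0.06 0.87] radial [2632, 3387, 3269, 1557]
scene npx 349 R 0.0250 centre px [406.2 254. ] needle 5.45 -> plunger 13.88 mm n [0.44 0.05 0.9 ] radial [10, 26, 7, 41]
```

Near the top of the throw and released. I'll rise clear and check once more.

>>> move_arm:
  deltas:
    - [[-0.1,0,0,-0.15,0],[-0.1,0,0,-0.4,0],[-0.1,0,0,-0.7,0],[-0.1,0,0,-1,0],[-0.1,0,0,-1,0],[-0.1,0,0,-1,0],[-0.1,0,0,-1,0]]

```text
time: 21.27
tcp_pos: [0.5644, 0.1281, 0.1935]
orientation: [2.068, 2.365, 0.0]
force: [0.0, 0.0, -0.1]
grip_width: 0.55
grip_force: 0.0
```

```bash
python3 - <<'E'
from dial import *
plan((.5638,.1266,.092),7.7)
for _ in range(3): dial("wrist")
im,d,c=cap("wrist");save("w9",im)
E
```

```text
tcp [0.5644 0.1281 0.1935] ytool 7.67 units [-0.012 -0.007  0.846] turn -0.000 (alt 2.000) t 21.27 j [ 0.18  0.37 -0.6   1.55  0.21  1.28 -0.31] F [ 0.   0.  -0.1] w 0.550 gf 0.0
wrist npx 3137 R 0.0250 centre px [433. 179.] needle 5.44 -> plunger 13.84 mm n [0.49 0.06 0.87] radial [744, 816, 864, 274]
wrist npx 3154 R 0.0250 centre px [434.2 179. ] needle 5.44 -> plunger 13.85 mm n [0.49 0.06 0.87] radial [720, 788, 932, 403]
wrist npx 3160 R 0.0250 centre px [435.  179.1] needle 5.41 -> plunger 13.77 mm n [0.49 0.06 0.87] radial [752, 854, 930, 398]
```

View pics/w9.png

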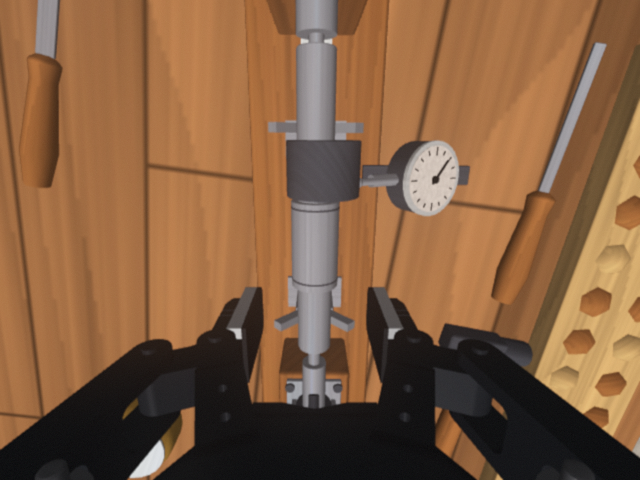

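The picture shows the shaft on both centres, with its ends at (316,40) and (314,350). The sleeve is thrown towards the gauge at (324,170), and the needle at (435,179) points up and to the right, about 5.43 rad or 13.8 mm. The gripper is clear, so I'm handing in.

```bash
python3 -c "
from bench import arm
print(arm.sign_off())"
```

```text
the job is handed in; nothing more can be done
None
```

The job is handed in (no verdict was shown): the shaft is clamped on both centres, the lever is snapped down, the gauge reads about 13.8 mm (top of the throw), and the gripper is clear.

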